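# Seat the keyed washer on the arbor, add the spacer and close the retainer

### The job

On the arbor fixture, turn the keyed washer round, without taking it off the shaft, until its tabs drop fully home into the keyways with the lug pointing at the pointed index post (not at the flat stub). Then put the spacer (the tall steel ring with the wide bore) from the tray over the shaft, flat on the seated washer, and swing the retainer bar fully across above it. Leave all other things where they stand.

Things in the scene. Friction and masses are not known exactly. Their poses are not given: they have to be found in the camera images.
- fixture: Fixed arbor fixture, place and yaw vary; its -x side roughly faces the robot. Origin on the shaft axis at table level, z up; mm, heights above the table: round plate radius 95, top 12; seat flange radius 27, top 26; keyed boss radius 18, top 34, three keyways 12.6 wide in its directions 0, 120, 240 deg (0 = its +x, anticlockwise); above it plain shaft radius 11, bevelled top at 64.
- washer: Loose keyed steel washer, 0.17 kg: ring of outer radius 30, bore radius 19.5, 10 thick, three inner tabs 9 wide, tips at radius 12.3, in its directions 0, 120, 240 deg; a lug 12 wide along its +x to radius 60. Origin: centre of underside. Starts with its tabs on top of the boss (origin 34 above table), lug between the directions of index post and stub, at least 25 deg from each; home: origin at 26.
- lug_tip (a point): End of the washer's lug, 60 from the washer axis, 5 above its underside.
- index_post: Fixed steel post radius 7, 34 tall with pointed cone top (46 above the table), on the fixture plate 84 from the shaft axis, in the fixture's direction 120 or 240 deg (varies). Origin: centre of underside.
- pivot (a point): Top of the retainer's pivot post, 75 along the fixture's +x from the shaft axis, 84.5 above the table; radius 9.
- lug_pin (a point): Top centre of the upright pin on the lug, 50 from the washer axis, 32 above its underside; pin radius 5, 22 tall. Under 2 N here turns the washer; it falls by itself when the tabs are over the keyways within 5 deg. If it hangs tilted, a light press on its high side seats it. Turned towards the stub it drops into the wrong keyways.
- stub: Fixed flat-topped steel stub radius 6, 9 tall, on the fixture plate at the place the index post does not have. Origin: centre of its underside.
- spacer: Loose steel ring, outer radius 24, bore radius 13.5, 30 tall, about 0.15 kg, standing flat in the tray. Origin: centre of the underside (4 above the table in the tray).
- tray: Fixed low grey tray with blue floor, outside 210 x 170 (own x, y), floor 4 above the table, rim 12 above the table. Origin: centre of the underside. It holds the spacer and the two look-alike rings, at least 75 apart centre to centre, which places vary.
- thick_ring: Bystander in the tray: ring outer radius 24, 30 tall, but bore radius only 8 (does not go over the shaft). Origin: centre of the underside.
- thin_ring: Bystander in the tray: ring outer radius 24, bore radius 13.5, only 14 tall. Origin: centre of the underside.
- retainer (a joint): Swing angle, rad, of the retainer bar about the vertical pivot: at 0 it points along the fixture's +y, growing it swings anticlockwise seen from above; at 1.57 it lies across the shaft axis; stop at 1.6. Starts 0 to 0.25. Bar 14 wide, 95 long from the pivot, 68.5 to 76.5 above the table, 2.5 above a seated spacer. Stays where left; about 1 N at the knob moves it.
- retainer_knob (a point): Top centre of the round upright knob on the retainer bar, 50 from the pivot axis: radius 6, from the bar's top at 76.5 to 98.5 above the table.
- jar: Bystander: glass jar radius 22, 62 tall, standing near the fixture. Origin: centre of the underside.
- vial: Bystander: small glass bottle radius 14, 50 tall. Origin: centre of the underside.
- wrench: Bystander: steel wrench 150 long lying flat. Origin: centre of the underside.
- driver: Bystander: screwdriver 170 long lying flat. Origin: centre of the underside.
- cup: Bystander: grey plastic cup radius 30, 70 tall. Origin: centre of the underside.

How it is judged:
By the outcome, as a careful person would: the job done as asked, in the order asked, and still so for the second after the job is handed in, with the robot touching nothing.
It also fails if it takes over 72 s, if anything falls off the work surface, if the arm or the gripper's body presses on something with over 40 N, if the wrist force passes 120 N, or if a joint passes its speed limit or range.

### The arm

A 6-joint arm with a two-finger parallel gripper is mounted at the origin on the work surface. World frame = base frame: x ahead of the robot, y to its left, z up, the work surface at z = 0. Lengths are in mm, angles in rad, forces in N, time in s.
With the tool pointing down it reaches from about 350 to 975 mm from the base axis. Payload 7.1 kg.
Tool frame: the origin (TCP) lies at the very end of the fingers, on their centre line; the grasp point (between the pads) lies 19 mm behind it (ctrl.tcp_to_grasp is the distance from the TCP to the grasp point, in mm); z points along the fingers, x is the direction in which the jaws open and shut, and the axes are right-handed (so a half turn about z gives the same grasp; the last joint's range is limited). The gripper opens to 88 mm and grips with 3 to 60 N. Pads are 20 mm wide; open, the fingers measure 115 mm over their backs; the gripper's body (75 mm by 178 mm) begins 61 mm behind the grasp point.
Start: joints at [1.171, 0.423, 1.63, -0, 1.089, -0.019], TCP at [232.257, 580.225, 222.675] pointing down, gripper open.
Joint ranges: [-3, 3], [-0.9, 2.11], [0.09, 2.58], [-1.31, 4.45], [0.11, 2.69], [-2.54, 2.54]. Speed limits (rad/s): [2.39, 2.39, 3.01, 3.14, 3.14, 3.14].

### API

Orientations are given as a rotation vector (axis times angle).
In Python, from workcell import get_obs, viewer, ctrl, masks_of gives the robot as it stands. The module is installed in compiled form; this text tells all that it offers.
- The arm moves only by the shell command python3 -m inch 'ROWS'. ROWS is JSON, a list of rows, each an object of numbers: "tx", "ty", "tz": the shift along the tool's x, y, z in cm; "ax", "ay", "az": the turn, a rotation vector about the tool's x, y, z in degrees; "jaw": the opening, from 0 (shut) to 1 (fully open). In form: [{"tx": .., "ty": .., "tz": .., "ax": .., "ay": .., "az": .., "jaw": ..}, ...]. A call has 1 to 12 rows; each row shifts and turns the commanded pose from where the row before left it, along the tool's axes as they then stand; what a row does not reach is not made up. A row lasts 1/8 s, in which the tool goes at most 62.5 mm and 10.7 degrees, less where a joint would pass 70% of its speed; a pose out of reach is approached as far as the arm can. A call is refused whole if a number of a shift passes 6.25 or a number of a turn 10.7, either way. A call with a gripper value outside its range is refused whole. The fingers move at their own pace and stop on an object; the grip force is fixed at half the most. Time passes only in rows, so rows that do not move let the fingers close. It gives the time, the measured TCP pose, the force and the opening at its end, in the units of the state.
- get_obs(): the state, without advancing time (a new reading comes with each control period).
- viewer.get_image(name): name is "side" or "top" or "wrist"; returns (picture, depth): 480x640x3 uint8, red, green, blue; 480x640 float32, mm along the optical axis (not along the pixel's ray), 0 where there is no reading.
- viewer.get_calibration(name): a dict with "fx", "fy", "cx", "cy" (pixels), "rvec" (rotation vector, rad) and "tvec" (3), from world to camera coordinates, as OpenCV has them. Camera axes: x right, y down, z forward; pixel columns grow to the right and rows downward; lengths in mm; the calibration is good to about 2 mm. A picture is of the moment at which its call begins: read the wrist's pose just before it. get_calibration takes no time and is no camera call; for the wrist camera it gives the pose at the moment of the call.
- ctrl.close_job(): hands the job in, once; it reports no verdict.
Trained networks look in the newest picture that a camera, given by its name, has taken for a name from the list of things; names that differ only in an ending like _2 or _b are one class to them, and where a whole thing is asked for, a point or a joint stands for the part that bears it (a point fixed in the world has none). Each returns a list of dicts, best first, with "score" (0 to 1); they miss things now and then, are a little off and sometimes report something else, mostly with a low value. They report only what shows in the picture. A call takes as long as a camera call.
- masks_of(camera, thing): "pixels" (480x640 bool, what is visible of it) and "location" ([column, row] in pixels, amid what is visible of it).
The state is a dict: "t": time; "qpos": joint angles; "qvel": joint speeds; "joint_torque": joint torques, N m; "ee_pos": TCP position; "orientation": TCP orientation; "ft_force": force on the tool from outside, world axes, zero at the start; "moment": the same for the moment, N m; "width": finger opening in mm.
Only numpy, scipy, OpenCV 4.12 (cv2) and the standard library are available. Lean on these libraries where they do the work, as an engineer would, in place of code of your own. Each camera call takes 0.05 s, during which the arm holds its last target. There are 200 camera calls.

## Working session

There is one attempt and no reset: what is moved stays moved. The work goes in short steps, Python scripts to look and compute and a shell command to move; the robot and the scene stay as the last step left them, time stands still between calls to the robot, and variables do not carry over. Pictures are saved under pics/ and viewed, about 8 in all and at most 12, crops included, and the job is handed in when it is done.

```bash
mkdir -p pics
cat > h.py <<'E'
import numpy as np,cv2
from workcell import get_obs,viewer,ctrl,masks_of
def cal(n):
    c=viewer.get_calibration(n);R=cv2.Rodrigues(np.array(c['rvec'],float))[0];return c,R,np.array(c['tvec'],float).ravel()
def world(n,uv,d,c=None):
    c,R,t=c or cal(n);uv=np.atleast_2d(uv).astype(float);d=np.ravel(d)
    p=np.c_[(uv[:,0]-c['cx'])/c['fx']*d,(uv[:,1]-c['cy'])/c['fy']*d,d];return (p-t)@R
def atz(n,uv,z,c=None):
    c=c or cal(n);a=world(n,uv,1.0,c);o=-c[2]@c[1];k=(z-o[2])/(a[:,2]-o[2]);return o+k[:,None]*(a-o)
def proj(n,P,c=None):
    c,R,t=c or cal(n);p=np.atleast_2d(P)@R.T+t;return np.c_[c['fx']*p[:,0]/p[:,2]+c['cx'],c['fy']*p[:,1]/p[:,2]+c['cy']]
def cloud(n,m,dep,c=None):
    v,u=np.nonzero(m&(dep>0));return world(n,np.c_[u,v],dep[v,u],c)
def save(f,im):cv2.imwrite('pics/'+f,im[:,:,::-1])
E
python3 - <<'E'
from h import *
for n in ['top','side']:
    im,d=viewer.get_image(n);save(n+'1.png',im);c=cal(n);print(n,'cam',-c[2]@c[1])
    for th in ['fixture','washer','index_post','stub','lug_pin','retainer_knob','retainer','pivot','spacer','thick_ring','thin_ring','tray','jar','vial','cup']:
        try: r=masks_of(n,th)
        except Exception as e: print(th,e);continue
        for q in r[:2]:
            if q['score']<.3: continue
            P=cloud(n,q['pixels'],d,c)
            print(th,round(q['score'],2),np.round(q['location']),len(P),np.round(np.median(P,0)) if len(P) else '',np.round(np.percentile(P[:,2],98)) if len(P) else '')
print(get_obs())
E
```

```text
top cam [ 350.28373155   13.19793571 1216.12496204]
fixture 0.63 [269. 216.] 4574 [555. 151.  12.] 80.0
washer 0.95 [275. 219.] 418 [547. 138.  44.] 65.0
index_post 0.34 [422. 255.] 374 [ 459. -217.   33.] 38.0
lug_pin 0.65 [271. 221.] 476 [544. 139.  43.] 65.0
pivot 0.68 [272. 215.] 4588 [556. 150.  12.] 80.0
pivot 0.64 [187. 152.] 648 [709. 361.  41.] 72.0
spacer 0.57 [452. 233.] 310 [ 520. -277.   32.] 38.0
thick_ring 0.84 [425. 259.] 314 [ 458. -218.   33.] 38.0
thin_ring 0.79 [468. 273.] 223 [ 428. -314.   18.] 23.0
tray 0.73 [441. 259.] 5593 [ 467. -262.    5.] 14.0
jar 0.73 [184. 148.] 629 [709. 361.  42.] 72.0
jar 0.61 [223. 243.] 282 [481. 252.  60.] 66.0
vial 0.43 [369. 254.] 147 [469. -88.  31.] 52.0
cup 0.82 [188. 148.] 541 [710. 361.  40.] 72.0
cup 0.71 [424. 259.] 337 [ 459. -220.   33.] 38.0
side cam [-13.44126341 536.15877168 533.00722054]
fixture 0.74 [256. 298.] 4408 [542. 169.  13.] 85.0
fixture 0.44 [202. 406.] 1256 [384. 370.  22.] 27.0
washer 0.65 [271. 282.] 623 [536. 139.  44.] 65.0
index_post 0.48 [266. 318.] 115 [478. 196.  28.] 42.0
lug_pin 0.81 [267. 285.]
[... 553 characters left out ...]
0.45 [428. 249.] 2767 [ 444. -244.    6.] 14.0
{'t': 1.6, 'qpos': array([ 1.17099929e+00,  4.23127284e-01,  1.62989173e+00, -8.86166136e-06,
        1.08861080e+00, -1.90168315e-02]), 'qvel': array([ 0.00177514,  0.00096572, -0.0002065 , -0.00203942,  0.00120719,
        0.00048975]), 'joint_torque': array([ 1.66726630e-03, -5.44573903e+01, -2.74039686e+01,  6.45540375e-02,
        1.69002620e-02, -1.73195440e-05]), 'ee_pos': array([232.25957714, 580.22338666, 222.66126942]), 'orientation': array([ 2.60166522e+00,  1.76090146e+00, -4.22314683e-05]), 'ft_force': array([ 0.78321646, -0.55056972,  0.49016194]), 'moment': array([-0.02263545, -0.07710107,  0.00452118]), 'width': 87.7520811443055}
```

Run:
```python
import cv2,numpy as np
a=cv2.imread('pics/top1.png');b=cv2.imread('pics/side1.png')
f=lambda i,x,y,w,h:cv2.resize(i[y:y+h,x:x+w],(400,300),interpolation=cv2.INTER_CUBIC)
m=np.vstack([np.hstack([f(a,200,160,140,105),f(b,160,220,180,135)]),np.hstack([f(a,350,200,160,120),cv2.resize(b,(400,300))])])
cv2.imwrite('pics/m1.png',m)
```

```text
(no output)
```

View pics/m1.png

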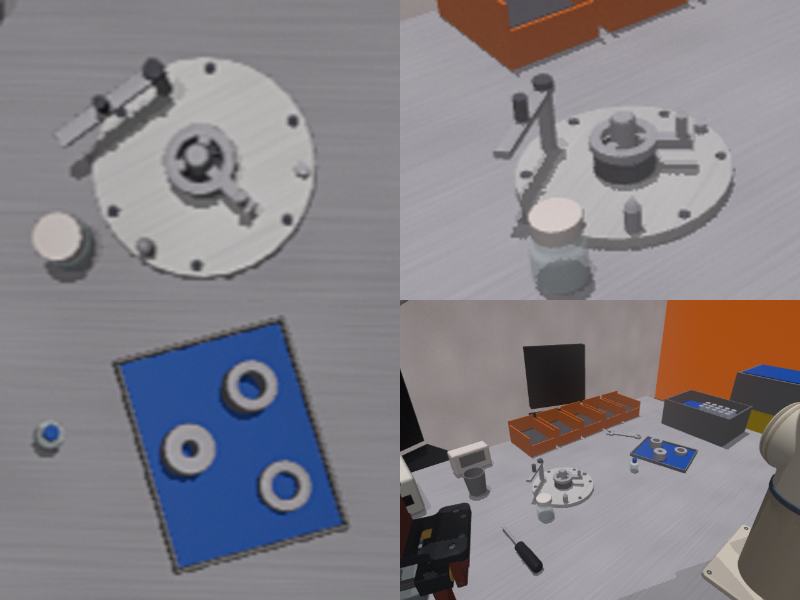

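```bash
cat >> h.py <<'E'
from scipy.spatial.transform import Rotation as Ro
def tgt(xyz,yaw=None):
    "print tool-frame move (cm, deg az) from now to TCP xyz with tool-x world angle yaw; assumes tool down"
    o=get_obs();R=Ro.from_rotvec(o['orientation']).as_matrix();d=np.array(xyz)-o['ee_pos']
    y0=np.degrees(np.arctan2(R[1,0],R[0,0]))
    print('pos',o['ee_pos'].round(1),'yaw',y0.round(1),'z',R[:,2].round(3),'shift cm (translate first)',(R.T@d/10).round(2),'az',None if yaw is None else -((yaw-y0+180)%360-180).round(1), 'jaw',o['width'].round(1),'F',o['ft_force'].round(1),'t',o['t'])
E
python3 - <<'E'
from h import *
o=get_obs();c=cal('wrist');R=Ro.from_rotvec(o['orientation']).as_matrix();print('cam in tool',R.T@(-c[2]@c[1]-o['ee_pos']),'axis',R.T@c[1][2],'camx',R.T@c[1][0],c[0])
tgt([545,140,260],135)
E
```

```text
cam in tool [  -0.67573271  -70.12307067 -163.28667387] axis [0.00135622 0.25647998 0.96654859] camx [ 9.99999031e-01 -4.28623141e-05 -1.39178040e-03] {'fx': 410.55317146372875, 'fy': 410.55317146372875, 'cx': 323.49518085810416, 'cy': 239.7650087766912, 'rvec': array([-2.41813934, -1.63644864, -0.2150992 ]), 'tvec': array([-624.83850104,  -31.01078095,  390.20074249])}Traceback (most recent call last):
  File "<stdin>", line 3, in <module>
  File "h.py", line 20, in tgt
    print('pos',o['ee_pos'].round(1),'yaw',y0.round(1),'z',R[:,2].round(3),'shift cm (translate first)',(R.T@d/10).round(2),'az',None if yaw is None else -((yaw-y0+180)%360-180).round(1), 'jaw',o['width'].round(1),'F',o['ft_force'].round(1),'t',o['t'])
                                                                                                                                                                                                  ^^^^^^^^^^^^^^^^
AttributeError: 'float' object has no attribute 'round'
```

```bash
sed -i "s/'width'\].round(1)/'width']/; s/'jaw',o/'jaw',o/" h.py; sed -i 's/y0=np.degrees(np.arctan2(R\[1,0\],R\[0,0\]))/y0=np.float64(np.degrees(np.arctan2(R[1,0],R[0,0])))/' h.py
python3 - <<'E'
from h import *
tgt([545,140,200],135)
E
```

```text
pos [232.3 580.2 222.7] yaw 68.2 z [-0. -0. -1.] shift cm (translate first) [-29.25  45.39   2.27] az -66.8 jaw 87.7520811443055 F [ 0.8 -0.6  0.5] t 1.6
```

```bash
python3 -m inch '[{"tx":-2.92,"ty":4.54,"tz":0.23,"jaw":0.16},{"tx":-2.92,"ty":4.54,"tz":0.23,"jaw":0.16},{"tx":-2.92,"ty":4.54,"tz":0.23,"jaw":0.16},{"tx":-2.92,"ty":4.54,"tz":0.23,"jaw":0.16},{"tx":-2.92,"ty":4.54,"tz":0.23,"jaw":0.16},{"tx":-2.92,"ty":4.54,"tz":0.23,"jaw":0.16},{"tx":-2.92,"ty":4.54,"tz":0.23,"jaw":0.16},{"tx":-2.92,"ty":4.54,"tz":0.23,"jaw":0.16},{"tx":-2.92,"ty":4.54,"tz":0.23,"jaw":0.16},{"tx":-2.92,"ty":4.54,"tz":0.23,"jaw":0.16}]'
python3 -m inch '[{"az":-10,"jaw":0.16},{"az":-10,"jaw":0.16},{"az":-10,"jaw":0.16},{"az":-10,"jaw":0.16},{"az":-10,"jaw":0.16},{"az":-10,"jaw":0.16},{"az":-6.8,"jaw":0.16},{"jaw":0.16}]'
python3 - <<'E'
from h import *
tgt([545,140,200],135)
c=cal('wrist');im,d=viewer.get_image('wrist');save('w1.png',im);np.savez('w1.npz',d=d,im=im)
for th in ['fixture','washer','index_post','stub','lug_pin','lug_tip','retainer_knob','retainer','pivot','jar']:
    for q in masks_of('wrist',th)[:2]:
        P=cloud('wrist',q['pixels'],d,c)
        if q['score']>.3: print(th,round(q['score'],2),np.round(q['location']),len(P),np.round(np.median(P,0)),np.round(np.percentile(P[:,2],98)))
E
```

```text
pos [232.3 580.2 222.7] yaw 68.2 z [-0. -0. -1.] shift cm (translate first) [-29.25  45.39   2.27] az -66.8 jaw 87.7520811443055 F [ 0.8 -0.6  0.5] t 1.6$[0]: bad value
$[0]: bad value
```

View pics/w1.png

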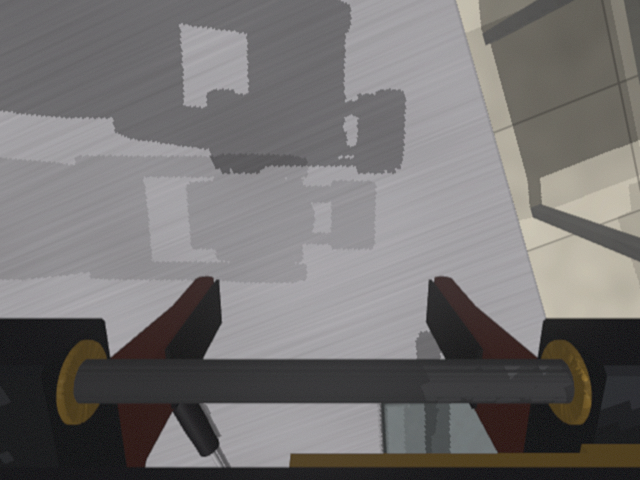

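```bash
python3 -m inch '[{"tx":-2.34,"ty":4.8,"tz":0.23,"ax":0,"ay":0,"az":0,"jaw":0.16},{"tx":-2.34,"ty":4.8,"tz":0.23,"ax":0,"ay":0,"az":0,"jaw":0.16},{"tx":-2.34,"ty":4.8,"tz":0.23,"ax":0,"ay":0,"az":0,"jaw":0.16},{"tx":-2.34,"ty":4.8,"tz":0.23,"ax":0,"ay":0,"az":0,"jaw":0.16},{"tx":-2.34,"ty":4.8,"tz":0.23,"ax":0,"ay":0,"az":0,"jaw":0.16},{"tx":-2.34,"ty":4.8,"tz":0.23,"ax":0,"ay":0,"az":0,"jaw":0.16},{"tx":-2.34,"ty":4.8,"tz":0.23,"ax":0,"ay":0,"az":0,"jaw":0.16},{"tx":-2.34,"ty":4.8,"tz":0.23,"ax":0,"ay":0,"az":0,"jaw":0.16},{"tx":-2.34,"ty":4.8,"tz":0.23,"ax":0,"ay":0,"az":0,"jaw":0.16},{"tx":-2.34,"ty":4.8,"tz":0.23,"ax":0,"ay":0,"az":0,"jaw":0.16}]'
python3 -m inch '[{"tx":0,"ty":0,"tz":0,"ax":0,"ay":0,"az":-10,"jaw":0.16},{"tx":0,"ty":0,"tz":0,"ax":0,"ay":0,"az":-10,"jaw":0.16},{"tx":0,"ty":0,"tz":0,"ax":0,"ay":0,"az":-10,"jaw":0.16},{"tx":0,"ty":0,"tz":0,"ax":0,"ay":0,"az":-10,"jaw":0.16},{"tx":0,"ty":0,"tz":0,"ax":0,"ay":0,"az":-10,"jaw":0.16},{"tx":0,"ty":0,"tz":0,"ax":0,"ay":0,"az":-10,"jaw":0.16},{"tx":0,"ty":0,"tz":0,"ax":0,"ay":0,"az":-6.8,"jaw":0.16},{"tx":0,"ty":0,"tz":0,"ax":0,"ay":0,"az":0,"jaw":0.16}]'
python3 - <<'E'
from h import *
tgt([590,185,200],135)
c=cal('wrist');im,d=viewer.get_image('wrist');save('w2.png',im);np.savez('w2.npz',d=d,im=im)
for th in ['fixture','washer','index_post','stub','lug_pin','retainer_knob','pivot']:
    for q in masks_of('wrist',th)[:2]:
        P=cloud('wrist',q['pixels'],d,c)
        if q['score']>.3: print(th,round(q['score'],2),np.round(q['location']),len(P),np.round(np.median(P,0)),np.round(np.percentile(P[:,2],98)))
E
```

```text
t: 3.4
ee_pos: [592.0, 183.2, 199.7]
orientation: [2.602, 1.761, 0.001]
ft_force: [0.1, -1.1, 0.6]
width: 14.2
t: 4.4
ee_pos: [590.9, 184.6, 199.7]
orientation: [1.204, 2.902, 0.0]
ft_force: [-0.3, -0.6, -0.5]
width: 14.4
pos [590.9 184.6 199.7] yaw 134.9 z [ 0. -0. -1.] shift cm (translate first) [ 0.09 -0.04 -0.03] az -0.1 jaw 14.397928770688202 F [-0.3 -0.6 -0.5] t 4.4
fixture 0.73 [331. 154.] 38810 [556. 150.  13.] 83.0
washer 0.58 [321. 141.] 3840 [546. 141.  45.] 67.0
index_post 0.82 [426. 130.] 331 [485. 191.  37.] 46.0
stub 0.66 [252.  76.] 212 [552.  67.  22.] 23.0
lug_pin 0.96 [322. 144.] 3970 [546. 141.  45.] 67.0
retainer_knob 0.75 [366. 268.] 2531 [587. 222.  78.] 100.0
pivot 0.64 [326. 154.] 39008 [557. 150.  13.] 82.0
```

View pics/w2.png

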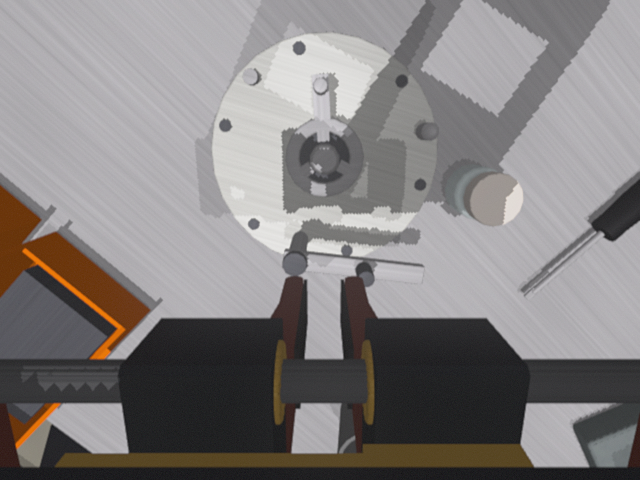

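Run:
```python
from h import *
f=np.load('w2.npz');d=f['d'];c=cal('wrist');h,w=d.shape
P=cloud('wrist',np.ones_like(d,bool),d,c)
def sel(c0,r,z0,z1):
    m=(np.hypot(*(P[:,:2]-c0).T)<r)&(P[:,2]>z0)&(P[:,2]<z1);q=P[m];ctr,rad=cv2.minEnclosingCircle(q[:,:2].astype(np.float32)) if len(q) else (0,0);return len(q),q.mean(0).round(1),np.round(ctr,1),round(rad,1)
for n,uv,z in [('shaft',(322,157),64),('pin',(321,85),66),('post',(427,130),46),('stub',(252,76),21),('pivot',(294,264),84.5),('knob',(365,270),98.5)]:
    a=atz('wrist',uv,z,c)[0];print(n,a.round(1),sel(a[:2],18,z-3,z+4))
s=atz('wrist',(322,157),64,c)[0][:2]
for z in (10,):
    m=(P[:,2]>10)&(P[:,2]<15)&(np.hypot(*(P[:,:2]-s).T)<105);print('plate',cv2.minEnclosingCircle(P[m][:,:2].astype(np.float32)))
# washer top
m=(P[:,2]>41)&(P[:,2]<47.5)&(np.hypot(*(P[:,:2]-s).T)<34);print('washer',m.sum(),cv2.minEnclosingCircle(P[m][:,:2].astype(np.float32)))
```

```text
shaft [554.7 147.1  64. ] (704, array([554.5, 149. ,  64.6]), array([554.8, 149.2]), 10.7)
pin [521.  112.6  66. ] (176, array([521.5, 112.2,  67. ]), array([521.5, 112. ]), 4.9)
post [486.2 189.3  46. ] (32, array([483.6, 192.9,  44.6]), array([483.4, 193.1]), 2.4)
stub [551.3  66.6  21. ] (203, array([552.4,  65.8,  21.9]), array([552.3,  65.5]), 6.0)
pivot [620.9 185.   84.5] (487, array([620. , 184.6,  85.5]), array([620.3, 184.9]), 9.1)
knob [585.9 219.6  98.5] (198, array([588.3, 223.8,  99.4]), array([589.7, 224.2]), 6.0)
plate ((554.5203247070312, 149.28756713867188), 94.94572448730469)
washer 3275 ((553.5381469726562, 146.42718505859375), 32.7464485168457)
```

Run:
```python
from h import *
tgt([521.5,112.1,47],138.3)
```

```text
pos [590.9 184.6 199.7] yaw 134.9 z [-0. -0. -1.] shift cm (translate first) [ -0.23 -10.03  15.27] az -3.4 jaw 14.187889675410446 F [0.8 0.4 0.4] t 4.8
```

```bash
python3 -m inch '[{"tx":-0.11,"ty":-5.01,"tz":0,"ax":0,"ay":0,"az":0,"jaw":0.3},{"tx":-0.12,"ty":-5.02,"tz":0,"ax":0,"ay":0,"az":0,"jaw":0.3},{"tx":0,"ty":0,"tz":4,"ax":0,"ay":0,"az":-3.4,"jaw":0.3},{"tx":0,"ty":0,"tz":4,"ax":0,"ay":0,"az":0,"jaw":0.3},{"tx":0,"ty":0,"tz":0,"ax":0,"ay":0,"az":0,"jaw":0.3}]'
python3 - <<'E'
from h import *
tgt([521.5,112.1,47],138.3)
c=cal('wrist');im,d=viewer.get_image('wrist');save('w3.png',im)
P=cloud('wrist',np.ones_like(d,bool),d,c);m=(np.hypot(*(P[:,:2]-[521.5,112.1]).T)<15)&(abs(P[:,2]-66.5)<3);print(m.sum(),P[m].mean(0))
E
```

```text
t: 5.42
ee_pos: [519.5, 111.5, 117.6]
orientation: [-1.115, -2.932, 0.005]
ft_force: [-0.5, -0.7, -1.0]
width: 26.3
pos [519.5 111.5 117.6] yaw 138.3 z [-0.005 -0.001 -1.   ] shift cm (translate first) [-0.14  0.2   7.06] az 0.0 jaw 26.344731420228577 F [-0.5 -0.7 -1. ] t 5.425
259 [521.05425767 111.44822523  66.81251534]
```

```bash
python3 -m inch '[{"tx":0,"ty":0,"tz":4,"ax":0,"ay":0,"az":0,"jaw":0.3},{"tx":0,"ty":0,"tz":3.3,"ax":0,"ay":0,"az":0,"jaw":0.3},{"tx":0,"ty":0,"tz":0,"ax":0,"ay":0,"az":0,"jaw":0.16},{"tx":0,"ty":0,"tz":0,"ax":0,"ay":0,"az":0,"jaw":0.16}]'
python3 - <<'E'
from h import *
tgt([521.5,112.1,47],138.3)
E
```

```text
t: 5.98
ee_pos: [523.0, 112.4, 48.5]
orientation: [1.115, 2.935, 0.002]
ft_force: [-0.0, -0.4, -0.2]
width: 14.4
pos [523.  112.4  48.5] yaw 138.4 z [ 0.003  0.    -1.   ] shift cm (translate first) [ 0.09 -0.13  0.15] az 0.1 jaw 14.44571900562678 F [-0.  -0.4 -0.2] t 5.975
```

```bash
python3 -m inch '[{"tx":0.436,"ty":0.019,"tz":0,"ax":0,"ay":0,"az":5,"jaw":0.16},{"tx":0.436,"ty":0.019,"tz":0,"ax":0,"ay":0,"az":5,"jaw":0.16},{"tx":0.436,"ty":0.019,"tz":0,"ax":0,"ay":0,"az":5,"jaw":0.16},{"tx":0.436,"ty":0.019,"tz":0,"ax":0,"ay":0,"az":5,"jaw":0.16},{"tx":0.436,"ty":0.019,"tz":0,"ax":0,"ay":0,"az":5,"jaw":0.16},{"tx":0.436,"ty":0.019,"tz":0,"ax":0,"ay":0,"az":5,"jaw":0.16},{"tx":0.436,"ty":0.019,"tz":0,"ax":0,"ay":0,"az":5,"jaw":0.16},{"tx":0.436,"ty":0.019,"tz":0,"ax":0,"ay":0,"az":5,"jaw":0.16},{"tx":0.436,"ty":0.019,"tz":0,"ax":0,"ay":0,"az":5,"jaw":0.16},{"tx":0.436,"ty":0.019,"tz":0,"ax":0,"ay":0,"az":5,"jaw":0.16},{"tx":0.436,"ty":0.019,"tz":0,"ax":0,"ay":0,"az":5,"jaw":0.16},{"tx":0.436,"ty":0.019,"tz":0,"ax":0,"ay":0,"az":5,"jaw":0.16}]'
python3 - <<'E'
from h import *
a=np.radians(148.4);tgt([554.6+50*np.cos(a),149.2+50*np.sin(a),47],58.4)
E
```

```text
t: 7.48
ee_pos: [507.4, 160.1, 49.0]
orientation: [2.437, 1.981, 0.005]
ft_force: [-0.2, -0.2, -0.2]
width: 13.6
pos [507.4 160.1  49. ] yaw 78.2 z [ 0.003  0.001 -1.   ] shift cm (translate first) [1.59 0.14 0.2 ] az 19.8 jaw 13.603244780146982 F [-0.2 -0.2 -0.2] t 7.475
```

```bash
python3 -m inch '[{"tx":0.436,"ty":0.019,"tz":0,"ax":0,"ay":0,"az":5,"jaw":0.16},{"tx":0.436,"ty":0.019,"tz":0,"ax":0,"ay":0,"az":5,"jaw":0.16},{"tx":0.436,"ty":0.019,"tz":0,"ax":0,"ay":0,"az":5,"jaw":0.16},{"tx":0.175,"ty":0.003,"tz":0,"ax":0,"ay":0,"az":2,"jaw":0.16},{"tx":0.175,"ty":0.003,"tz":0,"ax":0,"ay":0,"az":2,"jaw":0.16},{"tx":0.175,"ty":0.003,"tz":0,"ax":0,"ay":0,"az":2,"jaw":0.16},{"tx":0.1,"ty":0,"tz":0,"ax":0,"ay":0,"az":1,"jaw":0.16},{"tx":0,"ty":0,"tz":0,"ax":0,"ay":0,"az":0,"jaw":0.16}]'
cat > look.py <<'E'
from h import *
import sys
C=np.array([554.6,149.2]);a=np.radians(148.4);tgt([*(C+50*np.array([np.cos(a),np.sin(a)])),47],58.4)
c=cal('wrist');im,d=viewer.get_image('wrist');save(sys.argv[1]+'.png',im)
P=cloud('wrist',np.ones_like(d,bool),d,c);v=P[:,:2]-C;r=np.hypot(*v.T);t=np.degrees(np.arctan2(v[:,1],v[:,0]))%360
for k in range(0,360,30):
    m=(r>22)&(r<28)&(abs((t-k+180)%360-180)<10)&(P[:,2]>20)&(P[:,2]<60);print(k,m.sum(),np.median(P[m][:,2]).round(1) if m.sum() else '',end='; ')
m=(r>44)&(r<56)&(P[:,2]>53)&(P[:,2]<69)&(abs(t-148.4)<25);print('\npin',m.sum(),P[m].mean(0).round(1) if m.sum() else '',np.percentile(P[m][:,2],90) if m.sum() else '',t[m].mean())
E
python3 look.py w4
```

```text
t: 8.48
ee_pos: [513.2, 177.3, 46.6]
orientation: [-2.769, -1.484, 0.0]
ft_force: [0.1, 0.5, 0.3]
width: 13.9
pos [513.2 177.3  46.6] yaw 56.4 z [-0. -0. -1.] shift cm (translate first) [-0.22  0.01 -0.04] az -2.0 jaw 13.91106957968175 F [0.1 0.5 0.3] t 8.475
0 51 37.0; 30 0 ; 60 0 ; 90 0 ; 120 36 37.0; 150 216 37.1; 180 0 ; 210 0 ; 240 0 ; 270 0 ; 300 49 37.0; 330 0 ; 
pin 656 [510.8 176.5  59.2] 60.7078417033286 148.02879563147292
```

```bash
python3 -m inch '[{"tx":-0.2,"ty":0,"tz":0,"ax":0,"ay":0,"az":0,"jaw":0.3},{"tx":0,"ty":0,"tz":0,"ax":0,"ay":0,"az":0,"jaw":0.3},{"tx":0,"ty":0,"tz":-5,"ax":0,"ay":0,"az":0,"jaw":0.3},{"tx":0,"ty":3,"tz":-5,"ax":0,"ay":0,"az":0,"jaw":0.3},{"tx":0,"ty":4,"tz":-5,"ax":0,"ay":0,"az":0,"jaw":0.3},{"tx":0,"ty":4,"tz":0,"ax":0,"ay":0,"az":0,"jaw":0.3},{"tx":0,"ty":0,"tz":0,"ax":0,"ay":0,"az":0,"jaw":0.3}]'
python3 look.py w5; python3 -c "
from h import *
tgt([440,-277,230],90)"
```

```text
t: 9.4
ee_pos: [604.9, 113.9, 196.2]
orientation: [2.77, 1.481, 0.004]
ft_force: [-0.2, -0.4, 0.6]
width: 26.2
pos [604.9 113.9 196.2] yaw 56.3 z [ 0.002  0.    -1.   ] shift cm (translate first) [ -0.07 -11.17  14.9 ] az -2.1 jaw 26.24948146812339 F [-0.2 -0.4  0.6] t 9.4
0 87 37.2; 30 89 37.3; 60 91 37.1; 90 98 37.1; 120 96 37.3; 150 97 37.2; 180 94 37.2; 210 95 37.4; 240 92 37.1; 270 89 37.0; 300 83 37.1; 330 85 36.9; 
pin 182 [511.3 175.9  58.9] 59.94305431173766 148.3145528219397
pos [603.  114.6 195.3] yaw 56.3 z [-0.  0. -1.] shift cm (translate first) [-41.62   8.17  -3.47] az -33.7 jaw 26.37586968565393 F [-0.4 -0.   0.3] t 9.45
```

View pics/w5.png

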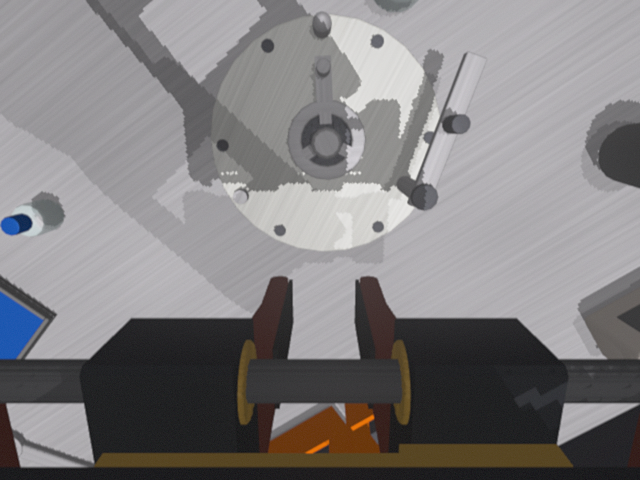

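```bash
python3 -m inch '[{"tx":0,"ty":0,"tz":0,"ax":0,"ay":0,"az":10,"jaw":0.68},{"tx":0,"ty":0,"tz":0,"ax":0,"ay":0,"az":10,"jaw":0.68},{"tx":0,"ty":0,"tz":0,"ax":0,"ay":0,"az":10,"jaw":0.68},{"tx":0,"ty":0,"tz":0,"ax":0,"ay":0,"az":10,"jaw":0.68},{"tx":0,"ty":0,"tz":0,"ax":0,"ay":0,"az":10,"jaw":0.68},{"tx":0,"ty":0,"tz":0,"ax":0,"ay":0,"az":10,"jaw":0.68},{"tx":0,"ty":0,"tz":0,"ax":0,"ay":0,"az":10,"jaw":0.68},{"tx":0,"ty":0,"tz":0,"ax":0,"ay":0,"az":10,"jaw":0.68},{"tx":0,"ty":0,"tz":0,"ax":0,"ay":0,"az":10,"jaw":0.68},{"tx":0,"ty":0,"tz":0,"ax":0,"ay":0,"az":10,"jaw":0.68},{"tx":0,"ty":0,"tz":0,"ax":0,"ay":0,"az":10,"jaw":0.68},{"tx":0,"ty":0,"tz":0,"ax":0,"ay":0,"az":7.9,"jaw":0.68}]'; python3 -c "
from h import *
tgt([465,-301,200],-61.6)"
```

```text
t: 10.95
ee_pos: [601.1, 116.0, 194.5]
orientation: [2.695, -1.611, -0.003]
ft_force: [0.2, 0.1, 0.4]
width: 59.6
pos [601.1 116.  194.5] yaw -61.7 z [-0.003 -0.    -1.   ] shift cm (translate first) [30.29 31.73 -0.51] az -0.1 jaw 59.62070411004823 F [0.2 0.1 0.4] t 10.95
```

```bash
python3 -m inch '[{"tx":3.79,"ty":3.97,"tz":0,"ax":0,"ay":0,"az":0,"jaw":0.68},{"tx":3.79,"ty":3.97,"tz":0,"ax":0,"ay":0,"az":0,"jaw":0.68},{"tx":3.79,"ty":3.97,"tz":0,"ax":0,"ay":0,"az":0,"jaw":0.68},{"tx":3.79,"ty":3.97,"tz":0,"ax":0,"ay":0,"az":0,"jaw":0.68},{"tx":3.79,"ty":3.97,"tz":0,"ax":0,"ay":0,"az":0,"jaw":0.68},{"tx":3.79,"ty":3.97,"tz":0,"ax":0,"ay":0,"az":0,"jaw":0.68},{"tx":3.79,"ty":3.97,"tz":0,"ax":0,"ay":0,"az":0,"jaw":0.68},{"tx":3.79,"ty":3.97,"tz":0,"ax":0,"ay":0,"az":0,"jaw":0.68},{"tx":0,"ty":0,"tz":0,"ax":0,"ay":0,"az":0,"jaw":0.68},{"tx":0,"ty":0,"tz":0,"ax":0,"ay":0,"az":0,"jaw":0.68}]'
python3 - <<'E'
from h import *
c=cal('wrist');im,d=viewer.get_image('wrist');save('w6.png',im)
P=cloud('wrist',np.ones_like(d,bool),d,c)
for n,g in [('spacer',(518,-272)),('thick',(455,-212)),('thin',(427,-311))]:
    m=(np.hypot(*(P[:,:2]-g).T)<38)&(P[:,2]>14)&(P[:,2]<45)
    if m.sum():
        z=np.percentile(P[m][:,2],95);m&=(P[:,2]>z-3);r=cv2.minEnclosingCircle(P[m][:,:2].astype(np.float32));q=np.hypot(*(P[m][:,:2]-r[0]).T);print(n,m.sum(),z.round(1),np.round(r[0],1),round(r[1],1),'bore',np.percentile(q,1).round(1))
        if n=='spacer':s=np.array(r[0])
ux=np.array([np.cos(np.radians(-61.6)),np.sin(np.radians(-61.6))]);uy=np.array([ux[1],-ux[0]])
v=(P[:,:2]-s)@np.c_[ux,uy]
for k in range(-100,101,5):
    m=(abs(v[:,1])<11)&(abs(v[:,0]-k)<2.5)&(P[:,2]<50);print(k,P[m][:,2].max().round() if m.sum() else None,end=' ')
print();tgt([*s,8],-61.6)
E
```

```text
t: 12.2
ee_pos: [467.7, -301.3, 194.8]
orientation: [-2.699, 1.607, 0.003]
ft_force: [0.9, 0.2, -0.7]
width: 59.9
spacer 2040 36.2 [ 522.3 -277.4] 23.8 bore 13.5
thick 2493 36.4 [ 461.2 -218.7] 23.9 bore 8.4
thin 1486 20.2 [ 429.9 -310.9] 23.9 bore 13.5
-100 36.0 -95 37.0 -90 37.0 -85 38.0 -80 37.0 -75 37.0 -70 36.0 -65 36.0 -60 29.0 -55 8.0 -50 9.0 -45 8.0 -40 8.0 -35 7.0 -30 8.0 -25 36.0 -20 37.0 -15 37.0 -10 37.0 -5 8.0 0 8.0 5 12.0 10 36.0 15 38.0 20 38.0 25 36.0 30 8.0 35 8.0 40 7.0 45 7.0 50 15.0 55 16.0 60 15.0 65 3.0 70 3.0 75 4.0 80 3.0 85 3.0 90 3.0 95 3.0 100 3.0 
pos [ 468.1 -301.   195. ] yaw -61.5 z [-0.001  0.001 -1.   ] shift cm (translate first) [ 0.55 -5.9  18.69] az 0.1 jaw 59.453057868973126 F [0.3 0.3 0.8] t 12.25
```

View pics/w6.png

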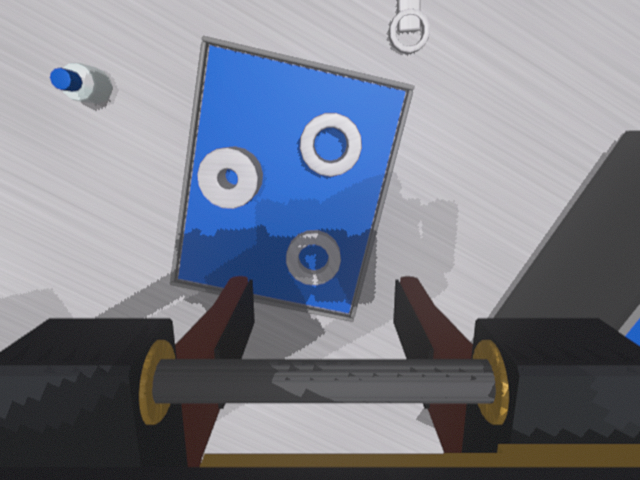

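```bash
python3 -m inch '[{"tx":0.5,"ty":-5.9,"tz":0,"ax":0,"ay":0,"az":0,"jaw":0.65},{"tx":0,"ty":0,"tz":5,"ax":0,"ay":0,"az":0,"jaw":0.65},{"tx":0,"ty":0,"tz":5,"ax":0,"ay":0,"az":0,"jaw":0.65},{"tx":0,"ty":0,"tz":3,"ax":0,"ay":0,"az":0,"jaw":0.65},{"tx":0,"ty":0,"tz":0,"ax":0,"ay":0,"az":0,"jaw":0.65},{"tx":0,"ty":0,"tz":0,"ax":0,"ay":0,"az":0,"jaw":0.65}]'; python3 -c "
from h import *
tgt([522.3,-277.4,10],-61.6)"
```

```text
t: 13.0
ee_pos: [523.6, -278.3, 66.6]
orientation: [-2.701, 1.605, -0.002]
ft_force: [0.2, -1.2, -0.0]
width: 56.9
pos [ 523.6 -278.3   66.6] yaw -61.4 z [ 0.001 -0.001 -1.   ] shift cm (translate first) [-0.15  0.07  5.66] az 0.2 jaw 56.892288543790166 F [ 0.2 -1.2 -0. ] t 13.0
```

```bash
python3 -m inch '[{"tx":-0.15,"ty":0.05,"tz":2.6,"ax":0,"ay":0,"az":0,"jaw":0.65},{"tx":0,"ty":0,"tz":2,"ax":0,"ay":0,"az":0,"jaw":0.65},{"tx":0,"ty":0,"tz":1,"ax":0,"ay":0,"az":0,"jaw":0.65},{"tx":0,"ty":0,"tz":0,"ax":0,"ay":0,"az":0,"jaw":0.65},{"tx":0,"ty":0,"tz":0,"ax":0,"ay":0,"az":0,"jaw":0.45},{"tx":0,"ty":0,"tz":0,"ax":0,"ay":0,"az":0,"jaw":0.45},{"tx":0,"ty":0,"tz":0,"ax":0,"ay":0,"az":0,"jaw":0.45}]'; python3 -c "
from h import *
tgt([522.3,-277.4,10],-61.6)"
```

```text
t: 13.88
ee_pos: [521.8, -278.2, 10.1]
orientation: [-2.7, 1.607, -0.002]
ft_force: [-0.5, 0.7, 3.4]
width: 46.8
pos [ 521.8 -278.2   10.1] yaw -61.5 z [ 0.001 -0.001 -1.   ] shift cm (translate first) [-0.05 -0.08  0.01] az 0.1 jaw 46.77394037857632 F [-0.5  0.7  3.4] t 13.875
```

```bash
python3 -m inch '[{"tx":0,"ty":0,"tz":-2,"ax":0,"ay":0,"az":0,"jaw":0.4},{"tx":0,"ty":0,"tz":-4,"ax":0,"ay":0,"az":0,"jaw":0.4},{"tx":0,"ty":0,"tz":-6,"ax":0,"ay":0,"az":0,"jaw":0.4},{"tx":0,"ty":0,"tz":0,"ax":0,"ay":0,"az":0,"jaw":0.4},{"tx":0,"ty":0,"tz":0,"ax":0,"ay":0,"az":0,"jaw":0.4}]'
python3 - <<'E'
from h import *
c=cal('wrist');o=get_obs();im,d=viewer.get_image('wrist');save('w7.png',im)
P=cloud('wrist',np.ones_like(d,bool),d,c);R=Ro.from_rotvec(o['orientation']).as_matrix();q=(P-o['ee_pos'])@R
m=(np.hypot(q[:,0],q[:,1])<30)&(q[:,2]<10)&(q[:,2]>-40);print(m.sum(),[(k,((q[m][:,2]>k)&(q[m][:,2]<k+2)).sum()) for k in range(-40,10,2)])
m&=(abs(q[:,0])<21);z=np.percentile(q[m][:,2],5);print(z)
t=m&(abs(q[:,2]-np.median(q[m][:,2]))<2);print('median',np.median(q[m][:,2]),q[t][:,:2].min(0),q[t][:,:2].max(0))
tgt([554.6,149.2,130],-61.6)
E
```

```text
t: 14.5
ee_pos: [521.2, -277.7, 130.1]
orientation: [2.7, -1.607, 0.001]
ft_force: [-0.5, 0.4, -2.1]
width: 47.2
12817 [(-40, np.int64(173)), (-38, np.int64(171)), (-36, np.int64(168)), (-34, np.int64(165)), (-32, np.int64(172)), (-30, np.int64(155)), (-28, np.int64(353)), (-26, np.int64(5830)), (-24, np.int64(1118)), (-22, np.int64(465)), (-20, np.int64(437)), (-18, np.int64(432)), (-16, np.int64(387)), (-14, np.int64(414)), (-12, np.int64(345)), (-10, np.int64(375)), (-8, np.int64(337)), (-6, np.int64(346)), (-4, np.int64(300)), (-2, np.int64(290)), (0, np.int64(241)), (2, np.int64(132)), (4, np.int64(11)), (6, np.int64(0)), (8, np.int64(0))]
-25.75016114234593
median -24.243595382807403 [-20.99694773 -24.40445191] [20.98899973 14.25167992]
pos [ 520.6 -277.5  129.1] yaw -61.5 z [-0.001  0.001 -1.   ] shift cm (translate first) [-35.88 -23.33  -0.07] az 0.1 jaw 46.955340730143966 F [-0.2 -0.7 -1.6] t 14.55
```

View pics/w7.png

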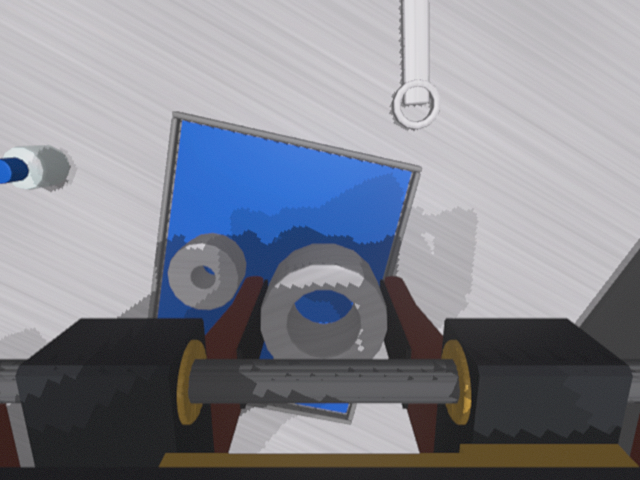

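```bash
python3 -m inch '[{"tx":-4.49,"ty":-2.91,"tz":0,"ax":0,"ay":0,"az":0,"jaw":0.4},{"tx":-4.49,"ty":-2.91,"tz":0,"ax":0,"ay":0,"az":0,"jaw":0.4},{"tx":-4.49,"ty":-2.91,"tz":0,"ax":0,"ay":0,"az":0,"jaw":0.4},{"tx":-4.49,"ty":-2.91,"tz":0,"ax":0,"ay":0,"az":0,"jaw":0.4},{"tx":-4.49,"ty":-2.91,"tz":0,"ax":0,"ay":0,"az":0,"jaw":0.4},{"tx":-4.49,"ty":-2.91,"tz":0,"ax":0,"ay":0,"az":0,"jaw":0.4},{"tx":-4.49,"ty":-2.91,"tz":0,"ax":0,"ay":0,"az":0,"jaw":0.4},{"tx":-4.45,"ty":-2.91,"tz":0,"ax":0,"ay":0,"az":0,"jaw":0.4},{"tx":0,"ty":0,"tz":0,"ax":0,"ay":0,"az":0,"jaw":0.4},{"tx":0,"ty":0,"tz":0,"ax":0,"ay":0,"az":0,"jaw":0.4},{"tx":0,"ty":0,"tz":0,"ax":0,"ay":0,"az":0,"jaw":0.4}]'
cat > pl.py <<'E'
from h import *
import sys
c=cal('wrist');o=get_obs();im,d=viewer.get_image('wrist');save(sys.argv[1]+'.png',im)
P=cloud('wrist',np.ones_like(d,bool),d,c);R=Ro.from_rotvec(o['orientation']).as_matrix();q=(P-o['ee_pos'])@R
m=(np.hypot(q[:,0],q[:,1])<32)&(q[:,2]<-22)&(q[:,2]>-27)&(abs(q[:,0])<16);print('ring front y',q[m][:,1].min(),np.median(q[m],0))
C=np.array([554.6,149.2]);v=P[:,:2]-C;m=(np.hypot(*v.T)<10.5)&(abs(P[:,2]-64.6)<2);print('shaft seen',m.sum(),P[m].mean(0) if m.sum() else '')
u=proj('wrist',[[*C,64]],c);print(u)
tgt([554.6-.4,149.2-.2,70],-61.6)
E
python3 pl.py w8
```

```text
t: 15.92
ee_pos: [554.4, 147.1, 128.8]
orientation: [2.697, -1.608, -0.002]
ft_force: [-0.3, 0.7, -0.6]
width: 47.1
ring front y -24.425086534789987 [ 9.60658088e-03 -1.32268117e+01 -2.47988132e+01]
shaft seen 183 [561.1725627  153.40973343  64.41140324]
[[320.3373699  252.53784427]]
pos [554.6 147.1 129.1] yaw -61.6 z [-0.001 -0.    -1.   ] shift cm (translate first) [-0.19 -0.06  5.91] az -0.0 jaw 46.71246288726984 F [ 0.9  0.2 -2. ] t 15.975
```

```bash
python3 -m inch '[{"tx":-0.17,"ty":-0.03,"tz":3,"ax":0,"ay":0,"az":0,"jaw":0.4},{"tx":0,"ty":0,"tz":2.5,"ax":0,"ay":0,"az":0,"jaw":0.4},{"tx":0,"ty":0,"tz":0,"ax":0,"ay":0,"az":0,"jaw":0.4},{"tx":0,"ty":0,"tz":0,"ax":0,"ay":0,"az":0,"jaw":0.4},{"tx":0,"ty":0,"tz":0,"ax":0,"ay":0,"az":0,"jaw":0.4}]'; python3 pl.py w9
```

```text
t: 16.6
ee_pos: [555.3, 150.1, 75.7]
orientation: [-2.698, 1.607, -0.002]
ft_force: [0.4, -0.1, -1.0]
width: 46.6
ring front y -24.4719179552513 [ -0.31574802 -13.31722898 -24.81037534]
shaft seen 622 [551.48624408 147.42864518  64.87414749]
[[324.082498   290.85824487]]
pos [555.2 150.1  75.6] yaw -61.5 z [ 0.002  0.    -1.   ] shift cm (translate first) [0.05 0.14 0.56] az 0.1 jaw 47.00133819048504 F [ 0.5  1.1 -0.8] t 16.65
```

View pics/w9.png

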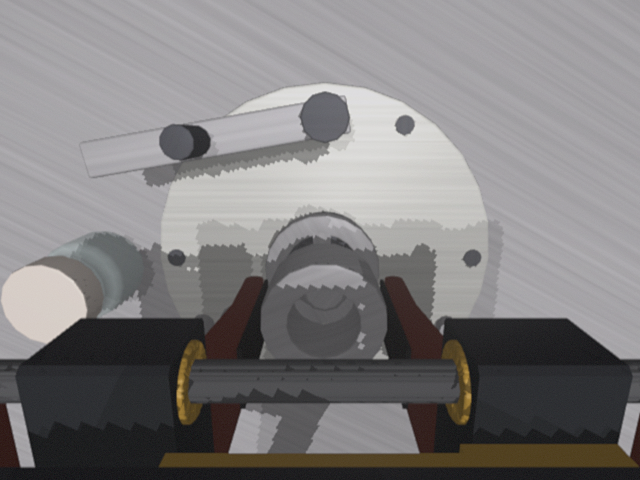

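```bash
python3 -m inch '[{"tx":0.03,"ty":0.06,"tz":0.4,"ax":0,"ay":0,"az":0,"jaw":0.4},{"tx":0,"ty":0,"tz":0.4,"ax":0,"ay":0,"az":0,"jaw":0.4},{"tx":0,"ty":0,"tz":0.4,"ax":0,"ay":0,"az":0,"jaw":0.4},{"tx":0,"ty":0,"tz":0.3,"ax":0,"ay":0,"az":0,"jaw":0.4},{"tx":0,"ty":0,"tz":0,"ax":0,"ay":0,"az":0,"jaw":0.4}]'; python3 pl.py w10
```

```text
t: 17.27
ee_pos: [553.8, 149.5, 59.1]
orientation: [2.699, -1.606, -0.001]
ft_force: [-0.3, -0.5, -0.9]
width: 47.0
ring front y -24.27263643297667 [ -0.34230158 -13.23346452 -24.8258817 ]
shaft seen 1251 [553.76434045 148.86608349  64.93703412]
[[324.75158172 302.35851812]]
pos [553.9 149.6  59.3] yaw -61.5 z [-0. -0. -1.] shift cm (translate first) [ 0.06  0.   -1.07] az 0.1 jaw 47.30714789185606 F [-0.6  0.9 -1.2] t 17.325
```

Bore is over the shaft with no contact force. Down to just above the washer, then touch.

```bash
python3 -m inch '[{"tx":0,"ty":0,"tz":0.5,"ax":0,"ay":0,"az":0,"jaw":0.4},{"tx":0,"ty":0,"tz":0.5,"ax":0,"ay":0,"az":0,"jaw":0.4},{"tx":0,"ty":0,"tz":0.4,"ax":0,"ay":0,"az":0,"jaw":0.4},{"tx":0,"ty":0,"tz":0.2,"ax":0,"ay":0,"az":0,"jaw":0.4},{"tx":0,"ty":0,"tz":0,"ax":0,"ay":0,"az":0,"jaw":0.4},{"tx":0,"ty":0,"tz":0,"ax":0,"ay":0,"az":0,"jaw":0.4}]'
```

```text
t: 18.08
ee_pos: [554.1, 149.6, 43.6]
orientation: [-2.7, 1.607, -0.0]
ft_force: [-0.5, -0.9, -0.6]
width: 46.8
```

```bash
python3 -m inch '[{"tx":0,"ty":0,"tz":0.1,"ax":0,"ay":0,"az":0,"jaw":0.4},{"tx":0,"ty":0,"tz":0.08,"ax":0,"ay":0,"az":0,"jaw":0.4},{"tx":0,"ty":0,"tz":0,"ax":0,"ay":0,"az":0,"jaw":0.4}]'; python3 -m inch '[{"tx":0,"ty":0,"tz":0,"ax":0,"ay":0,"az":0,"jaw":0.65},{"tx":0,"ty":0,"tz":0,"ax":0,"ay":0,"az":0,"jaw":0.65},{"tx":0,"ty":0,"tz":-3,"ax":0,"ay":0,"az":0,"jaw":0.65},{"tx":0,"ty":0,"tz":-6,"ax":0,"ay":0,"az":0,"jaw":0.65},{"tx":0,"ty":3,"tz":-6,"ax":0,"ay":0,"az":0,"jaw":0.3},{"tx":0,"ty":3,"tz":0,"ax":0,"ay":0,"az":0,"jaw":0.3},{"tx":0,"ty":0,"tz":0,"ax":0,"ay":0,"az":0,"jaw":0.3},{"tx":0,"ty":0,"tz":0,"ax":0,"ay":0,"az":0,"jaw":0.3}]'
cat > fin.py <<'E'
from h import *
import sys
c=cal('wrist');im,d=viewer.get_image('wrist');save(sys.argv[1]+'.png',im)
P=cloud('wrist',np.ones_like(d,bool),d,c);C=np.array([554.6,149.2]);v=P[:,:2]-C;r=np.hypot(*v.T);t=np.degrees(np.arctan2(v[:,1],v[:,0]))%360
for k in range(0,360,30):
    w=abs((t-k+180)%360-180)<10;o=[]
    for r0,r1,a,b in [(16,21.5,30,80),(26.5,29,20,60)]:
        m=w&(r>r0)&(r<r1)&(P[:,2]>a)&(P[:,2]<b);o.append(float(np.median(P[m][:,2]).round(1)) if m.sum()>3 else None)
    print(k,o,end='; ')
m=(r<40)&(abs(P[:,2]-67)<2.5)&(r>9);print('\nring top',m.sum(),cv2.minEnclosingCircle(P[m][:,:2].astype(np.float32)))
m=(r>40)&(r<58)&(abs(P[:,2]-59)<2.5);print('pin',m.sum(),P[m].mean(0) if m.sum() else '',t[m].mean())
pv=np.array([620.2,184.8]);m=(abs(P[:,2]-99.2)<2)&(np.hypot(*(P[:,:2]-pv).T)<65);k=np.array(cv2.minEnclosingCircle(P[m][:,:2].astype(np.float32))[0]) if m.sum() else pv;a=np.degrees(np.arctan2(*(k-pv)[::-1]));print('knob',m.sum(),k,'r',np.hypot(*(k-pv)),'ang',a,'retainer rad',np.radians((a-118.4)%360))
tgt([*k,84],a+90 if len(sys.argv)<3 else float(sys.argv[2]))
E
python3 fin.py w11
```

```text
t: 18.45
ee_pos: [554.2, 149.6, 42.1]
orientation: [-2.699, 1.607, -0.0]
ft_force: [-2.0, -0.6, 5.0]
width: 46.7
t: 19.45
ee_pos: [503.7, 122.2, 187.4]
orientation: [-2.699, 1.607, -0.0]
ft_force: [0.3, 0.1, 0.2]
width: 26.8
0 [67.2, 37.2]; 30 [67.3, 37.3]; 60 [67.3, 37.2]; 90 [67.1, 37.1]; 120 [67.3, 37.3]; 150 [67.3, 37.1]; 180 [67.3, 37.0]; 210 [67.1, 37.2]; 240 [67.1, 36.5]; 270 [67.1, 37.0]; 300 [67.2, 36.4]; 330 [67.2, 36.7]; 
ring top 2690 ((554.7049560546875, 149.9149169921875), 23.85822868347168)
pin 151 [511.58785461 175.87891429  59.08063461] 148.1900948280878
knob 391 [590.02618408 224.39738464] r 49.783652313395876 ang 127.3079579864895 retainer rad 0.1554731964935662
pos [503.8 122.3 187.2] yaw -61.5 z [-0.  0. -1.] shift cm (translate first) [ -4.86 -12.45  10.32] az 81.2 jaw 26.740539445914006 F [-0.1  0.8 -0.2] t 19.5
```

View pics/w11.png

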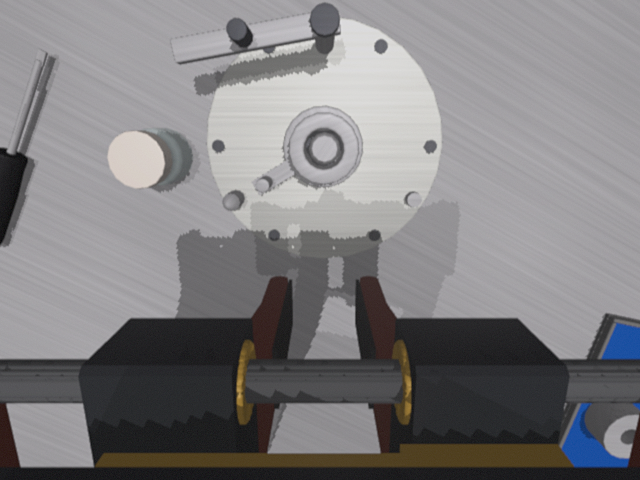

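```bash
python3 -m inch '[{"tx":0,"ty":0,"tz":0,"ax":0,"ay":0,"az":-9.92,"jaw":0.35},{"tx":0,"ty":0,"tz":0,"ax":0,"ay":0,"az":-9.92,"jaw":0.35},{"tx":0,"ty":0,"tz":0,"ax":0,"ay":0,"az":-9.92,"jaw":0.35},{"tx":0,"ty":0,"tz":0,"ax":0,"ay":0,"az":-9.92,"jaw":0.35},{"tx":0,"ty":0,"tz":0,"ax":0,"ay":0,"az":-9.92,"jaw":0.35},{"tx":0,"ty":0,"tz":0,"ax":0,"ay":0,"az":-9.92,"jaw":0.35},{"tx":0,"ty":0,"tz":0,"ax":0,"ay":0,"az":-9.92,"jaw":0.35},{"tx":0,"ty":0,"tz":0,"ax":0,"ay":0,"az":-9.92,"jaw":0.35},{"tx":0,"ty":0,"tz":0,"ax":0,"ay":0,"az":-9.92,"jaw":0.35},{"tx":0,"ty":0,"tz":0,"ax":0,"ay":0,"az":-9.92,"jaw":0.35},{"tx":0,"ty":0,"tz":0,"ax":0,"ay":0,"az":0,"jaw":0.35}]'; python3 -c "
from h import *
tgt([589.8,224.2,82],37.7)"
```

```text
t: 20.88
ee_pos: [503.6, 122.3, 186.8]
orientation: [-2.974, -1.013, 0.001]
ft_force: [-0.0, 0.2, -0.2]
width: 30.6
pos [503.6 122.3 186.8] yaw 37.6 z [-0.001 -0.    -1.   ] shift cm (translate first) [13.06 -2.81 10.48] az -0.1 jaw 30.608073477295058 F [-0.   0.2 -0.2] t 20.875
```

```bash
python3 -m inch '[{"tx":4.35,"ty":-0.94,"tz":0,"ax":0,"ay":0,"az":0,"jaw":0.35},{"tx":4.35,"ty":-0.94,"tz":0,"ax":0,"ay":0,"az":0,"jaw":0.35},{"tx":4.36,"ty":-0.93,"tz":0,"ax":0,"ay":0,"az":0,"jaw":0.35},{"tx":0,"ty":0,"tz":4,"ax":0,"ay":0,"az":0,"jaw":0.35},{"tx":0,"ty":0,"tz":2,"ax":0,"ay":0,"az":0,"jaw":0.35},{"tx":0,"ty":0,"tz":0,"ax":0,"ay":0,"az":0,"jaw":0.35},{"tx":0,"ty":0,"tz":0,"ax":0,"ay":0,"az":0,"jaw":0.35}]'; python3 -c "
from h import *
tgt([589.8,224.2,82],37.7)"
```

```text
t: 21.75
ee_pos: [589.7, 223.9, 128.4]
orientation: [-2.974, -1.013, -0.001]
ft_force: [-0.4, 0.6, -0.0]
width: 31.2
pos [589.7 223.9 128.4] yaw 37.6 z [ 0.001  0.    -1.   ] shift cm (translate first) [ 0.02 -0.02  4.64] az -0.1 jaw 31.199612908687886 F [-0.4  0.6 -0. ] t 21.75
```

```bash
python3 -m inch '[{"tx":0,"ty":0,"tz":2.5,"ax":0,"ay":0,"az":0,"jaw":0.35},{"tx":0,"ty":0,"tz":2.1,"ax":0,"ay":0,"az":0,"jaw":0.35},{"tx":0,"ty":0,"tz":0,"ax":0,"ay":0,"az":0,"jaw":0.19},{"tx":0,"ty":0,"tz":0,"ax":0,"ay":0,"az":0,"jaw":0.19}]' && python3 -m inch '[{"tx":-0.436,"ty":0.019,"tz":0,"ax":0,"ay":0,"az":-5,"jaw":0.19},{"tx":-0.436,"ty":0.019,"tz":0,"ax":0,"ay":0,"az":-5,"jaw":0.19},{"tx":-0.436,"ty":0.019,"tz":0,"ax":0,"ay":0,"az":-5,"jaw":0.19},{"tx":-0.436,"ty":0.019,"tz":0,"ax":0,"ay":0,"az":-5,"jaw":0.19}]';  python3 -c "
from h import *
tgt([589.8,224.2,82],57.7)"
```

```text
t: 22.25
ee_pos: [589.7, 224.1, 82.2]
orientation: [2.973, 1.014, 0.001]
ft_force: [0.4, -0.2, -0.1]
width: 17.2
t: 22.75
ee_pos: [578.6, 211.5, 82.9]
orientation: [2.749, 1.519, 0.004]
ft_force: [0.3, 0.8, -1.1]
width: 16.5
pos [578.6 211.5  82.9] yaw 57.8 z [ 0.002  0.001 -1.   ] shift cm (translate first) [1.67 0.28 0.09] az 0.1 jaw 16.470743237338002 F [ 0.3  0.8 -1.1] t 22.75
```

```bash
python3 -m inch '[{"tx":-0.436,"ty":0.019,"tz":0,"ax":0,"ay":0,"az":-5,"jaw":0.19},{"tx":-0.436,"ty":0.019,"tz":0,"ax":0,"ay":0,"az":-5,"jaw":0.19},{"tx":-0.436,"ty":0.019,"tz":0,"ax":0,"ay":0,"az":-5,"jaw":0.19},{"tx":-0.436,"ty":0.019,"tz":0,"ax":0,"ay":0,"az":-5,"jaw":0.19},{"tx":-0.436,"ty":0.019,"tz":0,"ax":0,"ay":0,"az":-5,"jaw":0.19},{"tx":-0.436,"ty":0.019,"tz":0,"ax":0,"ay":0,"az":-5,"jaw":0.19},{"tx":-0.436,"ty":0.019,"tz":0,"ax":0,"ay":0,"az":-5,"jaw":0.19},{"tx":-0.436,"ty":0.019,"tz":0,"ax":0,"ay":0,"az":-5,"jaw":0.19},{"tx":-0.436,"ty":0.019,"tz":0,"ax":0,"ay":0,"az":-5,"jaw":0.19},{"tx":-0.436,"ty":0.019,"tz":0,"ax":0,"ay":0,"az":-5,"jaw":0.19},{"tx":-0.436,"ty":0.019,"tz":0,"ax":0,"ay":0,"az":-5,"jaw":0.19},{"tx":-0.436,"ty":0.019,"tz":0,"ax":0,"ay":0,"az":-5,"jaw":0.19}]';  python3 -c "
from h import *
a=np.radians(208.4);tgt([620.2+50*np.cos(a),184.8+50*np.sin(a),82],118.4)"
```

```text
t: 24.25
ee_pos: [576.6, 161.5, 82.9]
orientation: [1.621, 2.689, 0.003]
ft_force: [0.7, 0.2, -0.1]
width: 16.6
pos [576.6 161.5  82.9] yaw 117.8 z [ 0.002  0.001 -1.   ] shift cm (translate first) [-0.03 -0.05  0.09] az -0.6 jaw 16.572008716766447 F [ 0.7  0.2 -0.1] t 24.25
```

```bash
python3 -m inch '[{"tx":-0.15,"ty":0,"tz":0,"ax":0,"ay":0,"az":0,"jaw":0.19},{"tx":-0.12,"ty":0,"tz":0,"ax":0,"ay":0,"az":0,"jaw":0.19},{"tx":0,"ty":0,"tz":0,"ax":0,"ay":0,"az":0,"jaw":0.19}]';python3 -m inch '[{"tx":-0.08,"ty":0,"tz":0,"ax":0,"ay":0,"az":0,"jaw":0.19},{"tx":0,"ty":0,"tz":0,"ax":0,"ay":0,"az":0,"jaw":0.19}]'
```

```text
t: 24.62
ee_pos: [576.9, 158.8, 81.8]
orientation: [1.626, 2.687, 0.0]
ft_force: [0.8, 0.6, 0.6]
width: 16.9
t: 24.88
ee_pos: [577.1, 158.1, 81.5]
orientation: [-1.626, -2.688, 0.0]
ft_force: [-0.2, 0.7, -0.1]
width: 16.5
```

```bash
python3 -m inch '[{"tx":-0.07,"ty":0,"tz":0,"ax":0,"ay":0,"az":0,"jaw":0.19},{"tx":0,"ty":0,"tz":0,"ax":0,"ay":0,"az":0,"jaw":0.19}]';python3 -m inch '[{"tx":-0.06,"ty":0,"tz":0,"ax":0,"ay":0,"az":0,"jaw":0.19},{"tx":0,"ty":0,"tz":0,"ax":0,"ay":0,"az":0,"jaw":0.19}]'
```

```text
t: 25.12
ee_pos: [577.4, 157.4, 81.5]
orientation: [-1.626, -2.688, 0.0]
ft_force: [-0.9, 0.1, 0.5]
width: 16.4
t: 25.38
ee_pos: [577.5, 157.2, 81.5]
orientation: [-1.625, -2.688, 0.0]
ft_force: [-2.1, 3.3, 0.5]
width: 16.6
```

```bash
python3 -m inch '[{"tx":0.3,"ty":0,"tz":0,"ax":0,"ay":0,"az":0,"jaw":0.25},{"tx":0,"ty":0,"tz":0,"ax":0,"ay":0,"az":0,"jaw":0.3},{"tx":0,"ty":0,"tz":-3,"ax":0,"ay":0,"az":0,"jaw":0.3},{"tx":0,"ty":0,"tz":-5,"ax":0,"ay":0,"az":0,"jaw":0.3},{"tx":0,"ty":3,"tz":-4,"ax":0,"ay":0,"az":0,"jaw":0.3},{"tx":0,"ty":4,"tz":0,"ax":0,"ay":0,"az":0,"jaw":0.3},{"tx":0,"ty":0,"tz":0,"ax":0,"ay":0,"az":0,"jaw":0.3},{"tx":0,"ty":0,"tz":0,"ax":0,"ay":0,"az":0,"jaw":0.3}]'; python3 fin.py w12
```

```text
t: 26.38
ee_pos: [637.3, 191.7, 200.7]
orientation: [-1.625, -2.687, 0.003]
ft_force: [-0.6, -0.7, 0.5]
width: 26.0
0 [68.3, 37.0]; 30 [77.6, None]; 60 [67.3, 37.3]; 90 [67.3, 37.4]; 120 [67.2, 37.4]; 150 [67.0, 37.1]; 180 [67.1, 37.3]; 210 [77.5, 37.0]; 240 [76.6, 36.8]; 270 [67.1, 36.6]; 300 [67.2, 36.5]; 330 [67.2, 36.5]; 
ring top 2022 ((554.3435668945312, 149.74034118652344), 23.89961051940918)
pin 177 [511.42116349 175.803526    59.00487573] 148.36399377961925
knob 283 [577.40081787 159.87359619] r 49.52873507099055 ang -149.78331820217412 retainer rad 1.602503405628008
pos [637.1 191.5 200.6] yaw 117.7 z [-0.002 -0.001 -1.   ] shift cm (translate first) [-0.03 -6.72 11.68] az 177.5 jaw 26.42387366597708 F [ 0.  -0.3 -0.7] t 26.425
```

View pics/w12.png

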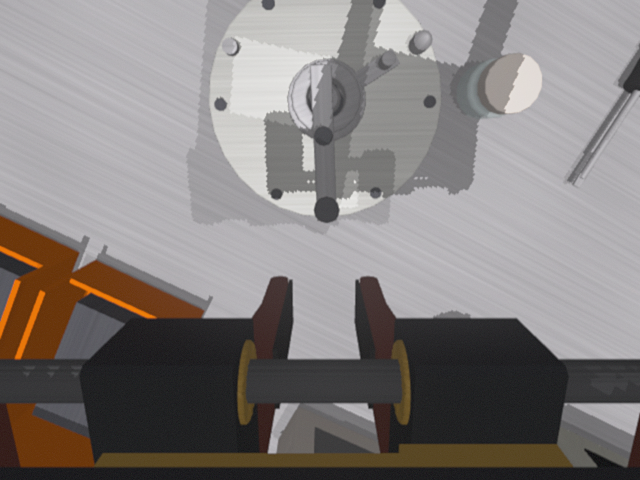

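The bar lies across the shaft, from the pivot at (326,210) through the knob at (323,135) and over the ring at (325,98). The lug points at the post at (422,40), and the robot is clear of everything.

```bash
python3 -c "
from h import *
ctrl.close_job()"
```

```text
the job is handed in; nothing more can be done
```

The job is done and handed in at about 26 s of the 72 s allowed; the hand-in gave no verdict.

- **Washer:** I turned it about 80° clockwise by its pin until it dropped home. Depth readings put its top at about 37 mm all round (36 nominal, and the camera reads about 1 mm high). The lug points at 148.4°, in line with the index post at 148.4°.
- **Spacer:** I took the tall wide-bore ring from the tray and set it over the shaft, centred within about 1 mm. It lies flat on the washer, with its top at about 67 mm all round (66 nominal).
- **Retainer:** I swung the bar until it met its stop, at about 4 N. It measured 1.60 rad after I let go.
- **Other things:** The gripper was clear of everything at the end, and contact forces stayed at about 5 N or less in the readings. In the last picture the jar stands where it was. I did not re-measure the vial, cup, driver, wrench or the other two rings at the end.

My first attempt at a move was refused because the rows lacked some keys; nothing moved. No checks failed or disagreed.

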